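Hang a slide rack on the dryer's hooks and slide it under the hood

ROBOT

A 6-joint arm with a two-finger parallel gripper is mounted at the origin on the work surface; the furniture and walls round the work are solid. World frame = base frame: x ahead of the robot, y to its left, z up, the work surface at z = 0. Lengths are in mm, angles in degrees, forces in N, time in s.
With the tool pointing down it reaches from about 300 to 850 mm from the base axis. Payload 4.2 kg.
Tool frame: the origin (TCP) lies between the finger pads; the fingertips stand ahead of it and the grasp point (between the pads) lies 8 mm behind it (env.tip_reach is the x of the fingertips in the tool frame, in mm); x points along the fingers, y is the direction in which the jaws open and shut, and the axes are right-handed (so a half turn about x gives the same grasp; the last joint's range is limited). The gripper opens to 91 mm and grips with 3 to 60 N. Pads are 32 mm wide; open, the fingers measure 118 mm over their backs; the gripper's body (76 mm by 178 mm) begins 60 mm behind the grasp point.
Start: joints at [-76.146, 18.312, 89.639, -0, 72.044, -1.146], TCP at [148.824, -555.422, 224.976] pointing down, gripper open.
Joint ranges: [-177.97, 177.97], [-48.28, 115.42], [12.27, 149.76], [-77.06, 257.06], [2.81, 150.46], [-146.56, 146.56]. Speed limits (degrees/s): [147.25, 147.25, 180, 180, 180, 180].

INTERFACE

Orientations are given as [roll, pitch, yaw] about the fixed x, y, z axes, in that order (R = Rz(yaw) Ry(pitch) Rx(roll)).
In Python, from workcell import env, cams gives the robot as it stands.
- The arm moves only by the tool arm_command, never from a script. Its argument "deltas" is a list of rows, each a list of 3 entries, a list of its own where there are three numbers: the opening, from 0 (shut) to 1 (fully open), then the shift along the world's x, y, z in mm, then the turn about the world's z in rad. A call has 1 to 20 rows; each row is the pose to reach, as a shift and turn from the pose commanded when the call began; what a row does not reach only later rows make up. A row lasts 1/10 s, in which the tool goes at most 50 mm and 8.59 degrees, less where a joint would pass 70% of its speed; a pose out of reach is approached as far as the arm can. A call with a gripper value outside its range is refused whole. The fingers move at their own pace and stop on an object; "grip_force" is the grip in N (left out, the last holds). Time passes only in rows, so rows that repeat a pose let the fingers close. It gives the time, the measured TCP pose, the force and the opening at its end, in the units of the state.
- env.state(): the state, without advancing time (a new reading comes with each control period).
- cams.grab_frame(name): name is "side" or "top" or "wrist"; returns a dict with "img" (480x640x3 uint8, red, green, blue), "K" (3x3 intrinsics, pixels), "rvec" (rotation vector, rad) and "tvec" (3), from world to camera coordinates, as OpenCV has them. Camera axes: x right, y down, z forward; pixel columns grow to the right and rows downward; lengths in mm; the calibration is good to about 2 mm. The wrist camera is an equidistant fisheye: a pixel r from the principal point sees the ray r / f radians off the axis. A picture is of the moment at which its call begins. There is no depth.
- env.job_done(): hands the job in, once; it reports no verdict.
Trained networks look in a picture, given as the dict that the camera call returned (one of the last four; its "shot" number tells which), for a name from the list of things; names that differ only in an ending like _2 or _b are one class to them, and where a whole thing is asked for, a point or a joint stands for the part that bears it (a point fixed in the world has none). Each returns a list of dicts, best first, with "conf" (0 to 1); they miss things now and then, are a little off and sometimes report something else, mostly with a low value. They report only what shows in the picture. A call takes as long as a camera call.
- cams.silhouettes(picture, name): "region" (480x640 bool, what is visible of it) and "centre" ([column, row] in pixels, amid what is visible of it).
The state is a dict: "time_s": time; "qpos": joint angles; "qvel": joint speeds; "effort": joint torques, N m; "ee_pos": TCP position; "ee_rot": TCP orientation; "force": force on the tool from outside, world axes, zero at the start; "torque": the same for the moment, N m; "gripper_width": finger opening in mm.
Only numpy, scipy, OpenCV 4.12 (cv2) and the standard library are available. Lean on these libraries where they do the work, as an engineer would, in place of code of your own. Each camera call takes 0.05 s, during which the arm holds its last target.

TASK

Load the slide dryer: draw its hook carriage out from under the clear hood, hang the steel slide rack by its handle on both hooks and let go, then push the carriage fully home so that the rack hangs level and free inside the hood. Do not knock over or shove the bottles and the beaker that stand about.

Things in the scene. Friction and masses are not known exactly. Their poses are not given: they have to be found in the camera images.
- dryer: Slide dryer fixed to the desk: white drip tray (26 mm high), hook carriage on two rods along its -y side, clear hood over its far half. Origin on the desk under the hook seat of the fully drawn-out carriage; x along the rods into the hood, y towards the hooks' open side. Tray x -107..222, y -118..66 mm. Rod end blocks x -105..-90 and 203..219, y -115..-59, up to z 202 mm.
- hood_mouth (a point): Centre of the lower edge of the clear hood's open mouth, on the tray (dryer frame x 90, y 3, z 14 mm); dryer's axes. The hood runs 129 mm from here in +x; y -58..+58 mm outside, 110 mm wide inside; roof underside 218 mm above here, top 221, flat black fan on it to 237. A long slot in its -y wall lets the hooks pass.
- carriage (a joint): Travel of the hook carriage along the dryer's x in m: 0 = drawn fully out (hooks before the hood), 0.15 = fully home at the inner stop. Friction about 1.5 N; it stays where it is left. It starts part-way in, hooks under the hood. Below 0.03 a hung rack is clear of the hood's mouth.
- hook_seat (a point): On the carriage, midway between its two J-hooks: place of the handle bar's centre when hung, 186 mm above the desk. Dryer's axes. Hooks: 6 mm rods at x -31 and +31 mm from here (56 mm free between); each dips in a V below here and ends in a red ball at y +20, top 22 mm above here; cross-bar at y -58. Come in from +y with the bar 27 to 55 mm above here, so the rack body passes under the hooks, then lower.
- thumb_plate (a point): Blue upright plate on the carriage to push or pull it by, always outside the hood: 9 mm thick along the dryer's x, 36 mm wide along y, top 25 mm above this point (z 253 mm), foot 26 mm below (z 202 mm). It lies 66 mm behind the hook seat in x and 87 mm to its -y side. Dryer's axes.
- rack_handle (a point): Centre of the slide rack's handle bar, 128 mm above the rack's underside, over its middle: the place to grip. x along the bar, z up. Middle 36 mm: black sleeve 12 mm thick; beyond it bare 8 mm steel, straight to x -40 and +40, then bent down into upright legs at x -50 and +50 mm. The bar is rigid with the rack.
- rack_center (a point): Centre of the steel slide rack, half-way up (66 mm above its underside); x along its handle bar. Body 103 mm (x) by 80 mm and 44 mm high, full of glass slides; 134 mm high with its handle; 0.18 to 0.31 kg. It stands on the desk at the hooks' open side of the dryer.
- tall_bottle_center (a point): Centre of the white bottle with blue cap, 62 mm across, 168 mm high, loose: leave it standing. The two bottles and the beaker share three places round the rack; which stands where differs from start to start.
- small_bottle_center (a point): Centre of the white bottle with green cap, 50 mm across, 118 mm high, loose: leave it standing.
- beaker_center (a point): Centre of the small glass beaker, 62 mm across, 70 mm high, loose: leave it standing.
- monitor: Black monitor on the left, fixed; origin on the desk under its foot. Its screen faces the dryer (world -y); the panel, 20 mm thick, stands along the world's x from 236 mm before to 236 mm behind the origin, leaning back: its face 60 mm on the -y side of the origin at the lower edge (z 100 mm), 9 mm on the +y side at the top (z 376 mm). An arm that starts on its far side must pass over it.

How it is judged (in metres and radians):
On the way, in this order (a step that is already met when the one before it is completed fails the run):
1. the empty hook carriage is drawn out clear of the hood (within 30 mm of its outer stop) (value of joint carriage below 0.03 m), for 0.1 s.
2. the rack hangs on both hooks outside the hood, let go (x of rack_handle in the frame of hook_seat between -0.014 and 0.014 m and y of rack_handle in the frame of hook_seat between -0.006 and 0.006 m and z of rack_handle in the frame of hook_seat between -0.005 and 0.005 m and angle between rack_center's own z axis and vertical below 0.12 rad and angle between the x axis of rack_handle and the x axis of hook_seat, either way round below 0.15 rad and value of joint carriage below 0.05 m and contact force between the fingers and anything else below 0.2 N), for 0.2 s.
At the end, for the whole second after the job is handed in: The carriage is within 6 mm of its inner stop and the rack hangs level by its handle bar on both hooks: bar centre within 14 mm along and 6 mm across of the hook seat, within 5 mm of its height, turned less than 0.15 rad, tilted less than 0.12 rad (x of rack_handle in the frame of hook_seat between -0.014 and 0.014 m and y of rack_handle in the frame of hook_seat between -0.006 and 0.006 m and z of rack_handle in the frame of hook_seat between -0.005 and 0.005 m and angle between rack_center's own z axis and vertical below 0.12 rad and angle between the x axis of rack_handle and the x axis of hook_seat, either way round below 0.15 rad and value of joint carriage above 0.144 m); the robot touches nothing.
It fails at once if the slide rack is tipped over (angle between rack_center's own z axis and vertical above 0.8 rad).
It fails at once if the blue-capped bottle is tipped, or pushed more than 30 mm from its place (angle between tall_bottle_center's own z axis and vertical above 0.35 rad or distance of tall_bottle_center from where it was at the start of the episode above 0.03 m).
It fails at once if the green-capped bottle is tipped, or pushed more than 30 mm from its place (angle between small_bottle_center's own z axis and vertical above 0.35 rad or distance of small_bottle_center from where it was at the start of the episode above 0.03 m).
It fails at once if the beaker is tipped, or pushed more than 30 mm from its place (angle between beaker_center's own z axis and vertical above 0.35 rad or distance of beaker_center from where it was at the start of the episode above 0.03 m).
It also fails if it takes over 72 s, if anything falls off the work surface, if the arm or the gripper's body presses on something with over 40 N, if the wrist force passes 120 N, or if a joint passes its speed limit or range.

## Working session

There is one attempt and no reset: what is moved stays moved. The work goes in short steps, Python scripts to look and compute and a tool call to move; the robot and the scene stay as the last step left them, time stands still between calls to the robot, and variables do not carry over. Pictures are saved under pics/ and viewed, and the job is handed in when it is done.

Besides the shell and the picture viewer there is one more tool, called after "Request:" by a JSON object that holds its "api" and its "payload", one argument or row to a line. arm_command: Moves the arm, as the interface text tells. Its arguments: {"type":"object","properties":{"deltas":{"type":"array","items":{"type":"array"}},"grip_force":{"type":"number"}},"required":["deltas"]}

```bash
mkdir -p pics; ls
python3 - <<'E'
from workcell import env, cams
import cv2
s=env.state(); print(s['time_s'],s['ee_pos'],s['ee_rot'],s['gripper_width'],env.tip_reach)
for n in ['side','top','wrist']:
    f=cams.grab_frame(n); cv2.imwrite(f'pics/{n}0.png',f['img'][:,:,::-1]); print(n,f['K'],f['rvec'],f['tvec'],f['shot'])
    for t in ['dryer','carriage','rack_handle','tall_bottle_center','small_bottle_center','beaker_center','monitor']:
        try: print(t,[(round(float(d['conf']),2),d['centre'],int(d['region'].sum())) for d in cams.silhouettes(f,t)[:2]])
        except Exception as e: print(t,e)
E
```

```text
pics
0.0 [ 148.68117273 -554.93454784  224.08604034] [-90.23322515  89.89410539 104.76565495] 91.33538709173433 11.0
side [[618.53685348   0.         333.67275935]
 [  0.         618.53685348 250.09666576]
 [  0.           0.           1.        ]] [ 0.05659821 -3.02318337  0.77292466] [ 495.88804404  142.65345638 1285.71566869] 1
dryer [(0.74, [263.0, 286.6], 881), (0.56, [319.6, 185.9], 15751)]
carriage [(0.94, [342.0, 135.6], 1451)]
rack_handle [(0.56, [314.9, 283.8], 2038)]
tall_bottle_center [(0.93, [382.3, 266.5], 1419)]
small_bottle_center [(0.85, [263.9, 287.3], 837), (0.68, [313.8, 284.9], 2083)]
beaker_center [(0.97, [269.8, 250.0], 925), (0.56, [317.6, 284.7], 2091)]
monitor []
top [[582.80457698   0.         320.95168121]
 [  0.         582.80457698 245.00607213]
 [  0.           0.           1.        ]] [ 2.1267141  -2.18128898  0.11037363] [ -33.4056984   526.03103158 1405.03436758] 2
dryer [(0.8, [409.1, 245.4], 12554)]
carriage [(0.58, [442.5, 244.0], 1366)]
rack_handle [(0.87, [315.9, 237.0], 727)]
tall_bottle_center [(0.74, [331.6, 294.6], 540), (0.34, [315.9, 239.5], 1358)]
small_bottle_center [(0.63, [313.5, 194.9], 411)]
beaker_center [(0.63, [345.5, 198.5], 580)]
monitor [(0.3, [347.1, 197.4], 591)]
wrist [[371.64829954   0.         319.44458069]
 [  0.         371.64829954 240.86671682]
 [  0.           0.           1.        ]] [-2.32301973  1.78429319  0.22888602] [-575.16074529  -28.35816124  389.27753199] 3
dryer []
carriage []
rack_handle []
tall_bottle_center []
small_bottle_center []
beaker_center []
monitor []
```

View pics/side0.png

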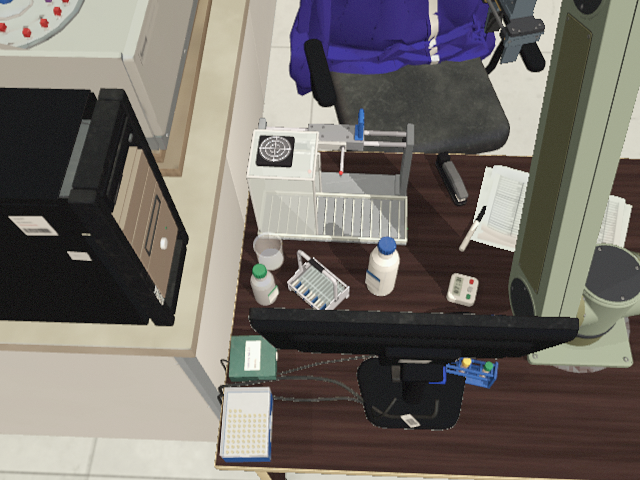

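View pics/top0.png

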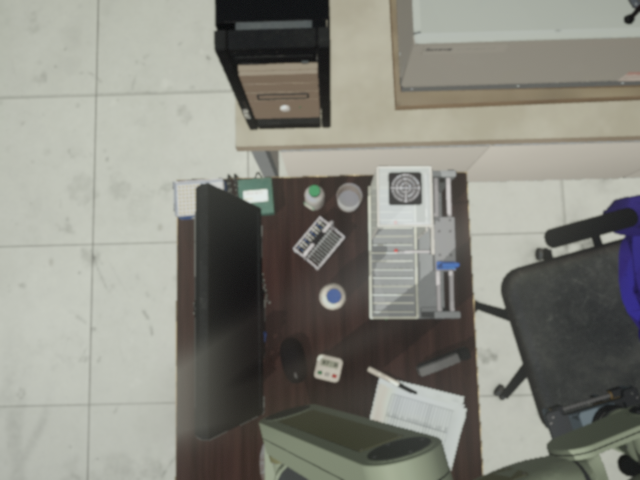

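View pics/wrist0.png

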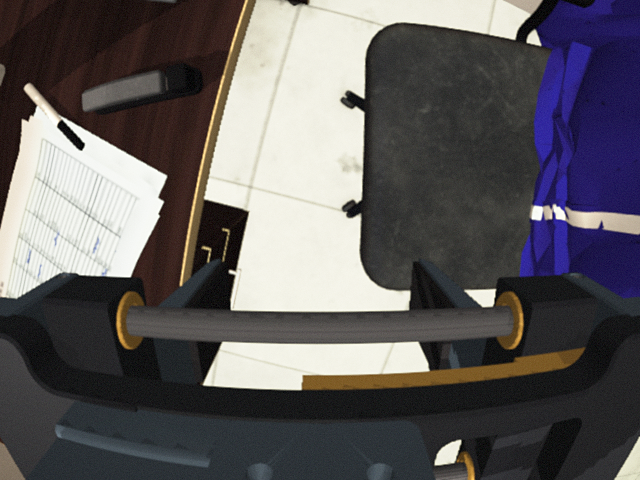

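```bash
cat > h.py <<'E'
import numpy as np, cv2
from workcell import env, cams
def proj(f,P):
    P=np.atleast_2d(np.array(P,float))
    R,_=cv2.Rodrigues(np.array(f['rvec'],float)); c=P@R.T+np.array(f['tvec']).ravel()
    K=np.array(f['K'])
    if f.get('fish'):
        th=np.arctan2(np.hypot(c[:,0],c[:,1]),c[:,2]); r=np.hypot(c[:,0],c[:,1])+1e-9
        return np.c_[K[0,2]+K[0,0]*th*c[:,0]/r, K[1,2]+K[1,1]*th*c[:,1]/r]
    return np.c_[K[0,2]+K[0,0]*c[:,0]/c[:,2],K[1,2]+K[1,1]*c[:,1]/c[:,2]]
def ray(f,px):
    K=np.array(f['K']);R,_=cv2.Rodrigues(np.array(f['rvec'],float))
    u=np.array([(px[0]-K[0,2])/K[0,0],(px[1]-K[1,2])/K[1,1]])
    if f.get('fish'):
        th=np.hypot(*u); d=np.r_[u/th*np.sin(th),np.cos(th)]
    else: d=np.r_[u,1.]
    o=-R.T@np.array(f['tvec']).ravel(); d=R.T@d
    return o,d/np.linalg.norm(d)
def onz(f,px,z):
    o,d=ray(f,px); return o+d*(z-o[2])/d[2]
def tri(obs):
    A=np.zeros((3,3));b=np.zeros(3);
    for f,px in obs:
        o,d=ray(f,px); M=np.eye(3)-np.outer(d,d); A+=M;b+=M@o
    p=np.linalg.solve(A,b)
    return p,[np.linalg.norm((np.eye(3)-np.outer(d,d))@(p-o)) for o,d in [ray(f,px) for f,px in obs]]
def grab(n):
    f=cams.grab_frame(n); f['fish']=(n=='wrist'); return f
def save(f,name,crop=None,s=1):
    im=f['img'][:,:,::-1]
    if crop: x0,y0,x1,y1=crop; im=im[y0:y1,x0:x1]
    cv2.imwrite('pics/'+name,cv2.resize(im,None,fx=s,fy=s,interpolation=cv2.INTER_CUBIC))
E
python3 - <<'E'
from h import *
import pickle
a=grab('side');b=grab('top');pickle.dump((a,b),open('f0.pkl','wb'))
save(a,'s1.png',(230,100,430,310),2.8);save(b,'t1.png',(280,155,480,330),3.4)
import numpy as np
# rough
for n,p,z in [('trayll',(369,317),26),('traytl',(374,170),26),('traybr',(460,317),26)]: print(n,onz(b,p,z))
for n,z in [('tall_bottle_center',84),('small_bottle_center',59),('beaker_center',35)]:
    for f in (a,b):
        r=cams.silhouettes(f,n)
        if r: print(n,r[0]['conf'],onz(f,r[0]['centre'],z))
for f in(a,b): print(-cv2.Rodrigues(np.array(f['rvec']))[0].T@f['tvec'])
E
```

```text
trayll [ 346.20645581 -159.20787069   26.        ]
traytl [ 711.18165452 -184.13595582   26.        ]
traybr [ 340.84940817 -379.67620811   26.        ]
tall_bottle_center 0.56 [395.63094816 -62.47968935  84.        ]
tall_bottle_center 0.82 [389.01021685 -69.00402955  84.        ]
small_bottle_center 0.62 [634.87670995 -24.50701439  59.        ]
small_bottle_center 0.6 [633.72467973 -32.6424574   59.        ]
beaker_center 0.59 [ 633.51012997 -119.15409947   35.        ]
beaker_center 0.85 [ 634.73323213 -122.16125715   35.        ]
[ 462.46766535  511.23535283 1201.69955233]
[ 357.1292034   -65.63527431 1456.05525438]
```

View pics/s1.png

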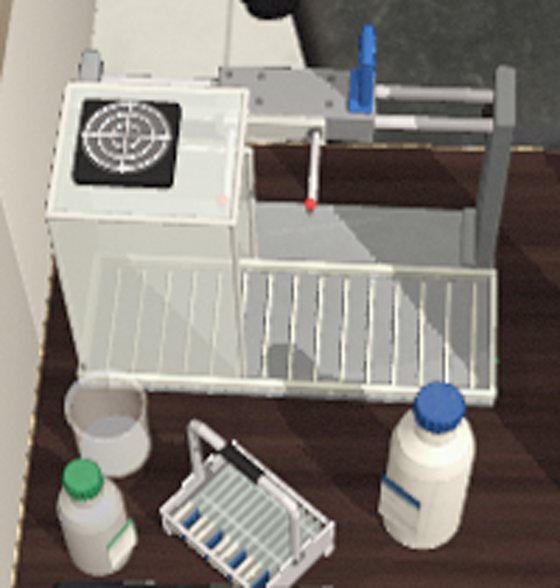

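View pics/t1.png

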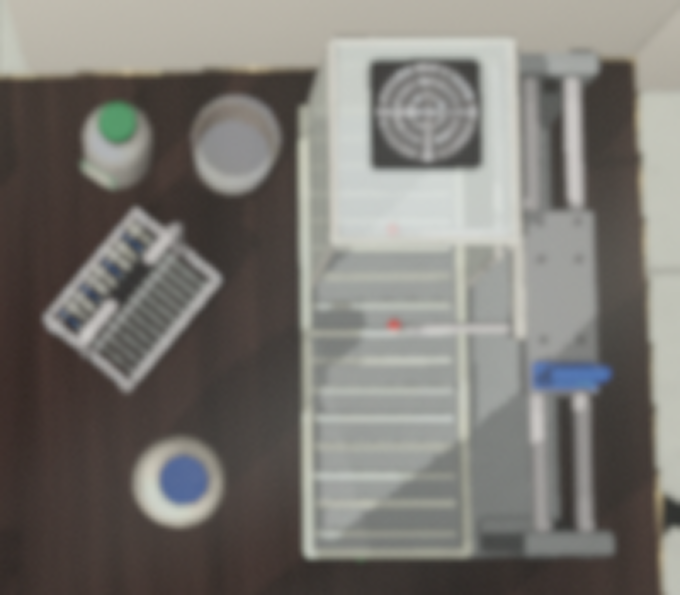

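```bash
cat > fit.py <<'E'
from h import *
import pickle
from scipy.optimize import least_squares
a,b=pickle.load(open('f0.pkl','rb'))
T=lambda x,y:(x/3.4+280-.35,y/3.4+155-.35); S=lambda x,y:(x/2.8+230-.3,y/2.8+100-.3)
D=[((-107,66,26),b,T(305,553),0),((90,58,235),b,T(328,242),0),((90,-58,235),b,T(517,240),0),((219,58,235),b,T(330,38),0),((219,-58,235),b,T(517,38),0),
((-66,-87,253),b,T(572,374),1),((-31,20,204),b,T(394,324),1),((31,20,204),b,T(393,230),1),
((-107,66,26),a,S(494,390),0),((90,58,235),a,S(235,221),0),((90,-58,235),a,S(248,90),0),((219,58,235),a,S(50,217),0),((219,-58,235),a,S(68,85),0),
((-66,-87,253),a,S(368,28),1),((-31,20,204),a,S(311,205),1),((31,20,204),a,S(221,200),1)]
def res(p,full=False):
    c,s=np.cos(p[2]),np.sin(p[2]);r=[]
    for P,f,px,m in D:
        P=np.array(P,float); P[0]+=p[3]*m
        W=[p[0]+c*P[0]-s*P[1],p[1]+s*P[0]+c*P[1],P[2]]
        r.append(proj(f,W)[0]-px)
    r=np.array(r); return r if full else r.ravel()
q=least_squares(res,[440,-230,0,60],loss='soft_l1',x_scale=[100,100,.1,100])
print(q.x,np.degrees(q.x[2]));print(res(q.x,True).round(1))
# rack
def handle(p,full=False):
    # p: handle center x,y, yaw, fixed z128
    return
for nm,s_,t_ in [('mid',S(241,461),T(130,282))]:
    print(nm,tri([(a,s_),(b,t_)]))
    print(onz(a,s_,134),onz(b,t_,134))
h1,h2=onz(a,S(200,426),132),onz(a,S(290,497),132); print(h1,h2,h1-h2,np.linalg.norm(h1-h2),np.degrees(np.arctan2(*(h1-h2)[[1,0]])))
h1,h2=onz(b,T(165,242),128),onz(b,T(95,322),128); print(h1,h2,np.linalg.norm(h1-h2),np.degrees(np.arctan2(*(h1-h2)[[1,0]])))
# rack body corners top z~? 
for p in [(137,207),(222,277),(128,391),(43,320)]: print(onz(b,T(*p),40))
E
python3 fit.py
```

```text
[ 4.47677283e+02 -2.27297428e+02 -1.46441800e-02  7.16851893e+01] -0.8390497090461745
[[-0.1  1.6]
 [ 1.7  0. ]
 [ 1.1 -0. ]
 [-0.2  0.4]
 [-0.8 -0.3]
 [ 1.9 -0.5]
 [-0.8  0.5]
 [-1.2 -0.3]
 [ 1.2  1.9]
 [ 0.1  0. ]
 [-0.4 -1. ]
 [-1.1 -1.1]
 [-0.5 -1.5]
 [-0.2  5.4]
 [-0.1  0. ]
 [ 0.7  0.6]]
mid (array([531.06140172, -41.48046179, 130.09105076]), [np.float64(0.4623235323074063), np.float64(0.4623235323075409)])
[531.26839058 -39.55072874 134.        ] [530.08725404 -41.49633638 134.        ]
[561.73877664 -67.27194904 132.        ] [496.19759873 -13.91179162 132.        ] [ 65.54117791 -53.36015742   0.        ] 84.51598903283683 -39.15065694219452
[557.5586538  -65.74174664 128.        ] [504.29686532 -17.13322468 128.        ] 72.10829716185677 -42.38464196837302
[596.98564123 -46.14868249  40.        ]
[ 544.25994252 -106.13749479   40.        ]
[463.73154313 -36.47647732  40.        ]
[516.47560351  23.47735172  40.        ]
```

Run:
```python
from h import *
import pickle
a,b=pickle.load(open('f0.pkl','rb'))
for p in [(250,312),(578,319)]: print(onz(a,p,376))
for p in [(262,212),(262,405),(203,186),(196,437)]: print(onz(b,p,376),onz(b,p,100))
```

```text
[606.51421733 166.01279394 376.        ]
[136.57537935 160.09248642 376.        ]
[549.76047856  58.08015068 376.        ] [598.98595265  89.6946974  100.        ]
[195.51425751  62.53587695 376.        ] [154.21477316  95.28905102 100.        ]
[602.74816268 169.41145687 376.        ] [665.51424107 229.47588185 100.        ]
[141.86041251 182.40098184 376.        ] [ 86.85009147 245.78478227 100.        ]
```

Run:
```python
from h import *
import pickle
a,b=pickle.load(open('f0.pkl','rb'))
save(b,'t2.png',(160,170,420,480),1.9)
```

```text
(no output)
```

View pics/t2.png

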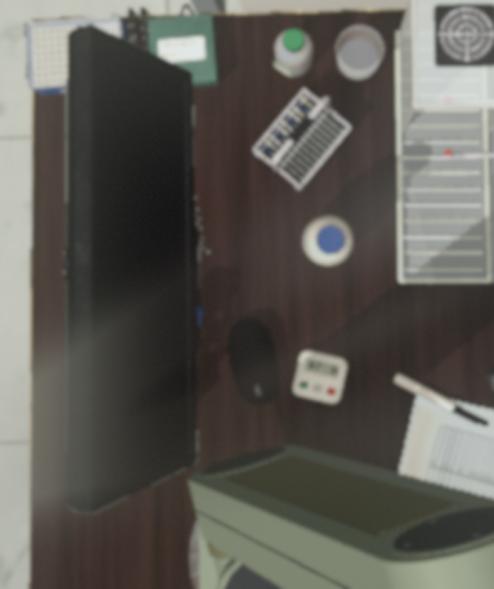

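Request:
{"api": "arm_command", "payload": {
  "deltas": [
    [0, [0, 0, 40], 0],
    [0, [20, 15, 75], 0],
    [0, [60, 45, 85], -0.1],
    [0, [100, 72, 85], -0.2],
    [0, [140, 100, 85], -0.26],
    [0, [180, 130, 85], -0.26],
    [0, [220, 158, 85], -0.26],
    [0, [260, 187, 85], -0.26],
    [0, [300, 216, 85], -0.26],
    [0, [338, 241, 85], -0.26],
    [0, [338, 241, 85], -0.26],
    [0, [338, 241, 85], -0.26]
  ]
}}

```text
time_s: 2.8
ee_pos: [487.3, -313.8, 309.6]
ee_rot: [9.3, 89.9, -170.5]
force: [-0.6, -0.6, 0.8]
gripper_width: 0.8
```

Run:
```python
from h import *
s=env.state(); print(s['time_s'],s['ee_pos'],s['ee_rot'],s['qpos'],s['force'],s['gripper_width'])
f=grab('wrist');save(f,'w1.png'); g=grab('side');save(g,'s2.png',(210,60,450,320),2.3)
P=proj(f,[[452.4,-314.4,253],[452,-296,253],[452,-332,253]]);print(P)
print([(d['conf'],d['centre']) for d in cams.silhouettes(f,'thumb_plate')])
```

```text
2.8 [ 487.25119017 -313.82138127  309.61170798] [   9.29860377   89.93774544 -170.4705254 ] [-3.38971461e+01  1.65365628e+01  8.01173252e+01 -4.30816013e-02
  8.33913265e+01  5.58769581e+01] [-0.57751119 -0.62820067  0.77652   ] 0.7816945024615948
[[319.95072656 314.68672052]
 [291.36732656 315.03075935]
 [347.27806251 315.17155732]]
[(0.7, [315.2, 204.7])]
```

View pics/w1.png

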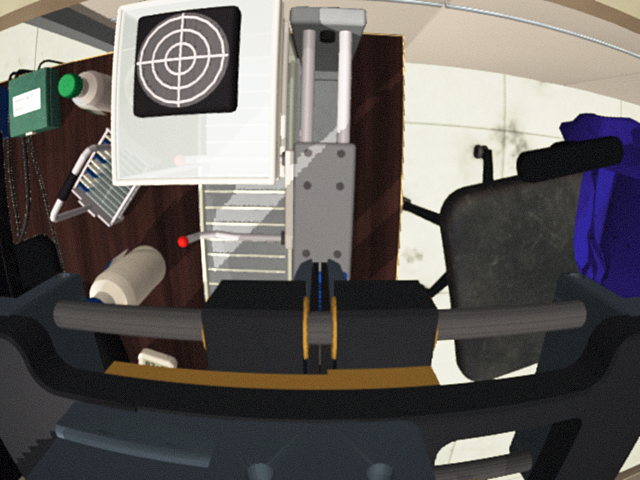

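View pics/s2.png

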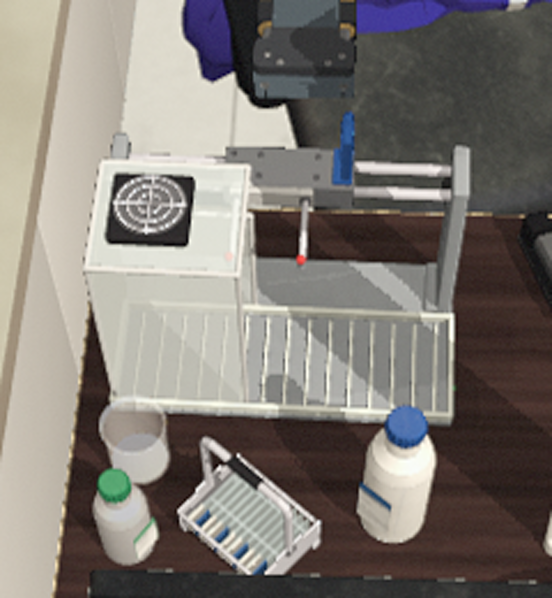

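Request:
{"api": "arm_command", "payload": {
  "deltas": [
    [0, [0, 0, -30], 0],
    [0, [0, 0, -60], 0],
    [0, [0, 0, -80], 0],
    [0, [0, 0, -80], 0],
    [0, [-10, 0, -80], 0],
    [0, [-18, 0, -80], 0],
    [0, [-26, 0, -80], 0],
    [0, [-34, 0, -80], 0],
    [0, [-42, 0, -80], 0],
    [0, [-50, 0, -80], 0],
    [0, [-58, 0, -80], 0],
    [0, [-66, 0, -80], 0],
    [0, [-70, 0, -80], 0],
    [0, [-70, 0, -80], 0]
  ]
}}

```text
time_s: 4.35
ee_pos: [415.7, -314.3, 229.7]
ee_rot: [-12.4, 89.9, 167.7]
force: [0.0, -0.4, -0.1]
gripper_width: 0.3
```

Run:
```python
from h import *
s=env.state(); print(s['time_s'],s['ee_pos'],s['force'],s['torque'])
f=grab('top');save(f,'t3.png',(280,155,480,330),3.4); g=grab('side');save(g,'s3.png',(210,60,450,320),2.3)
```

```text
4.35 [ 415.6836042  -314.27684313  229.73885454] [ 0.02090402 -0.44161931 -0.06232073] [ 0.05749319  0.04304253 -0.03117038]
```

View pics/s3.png

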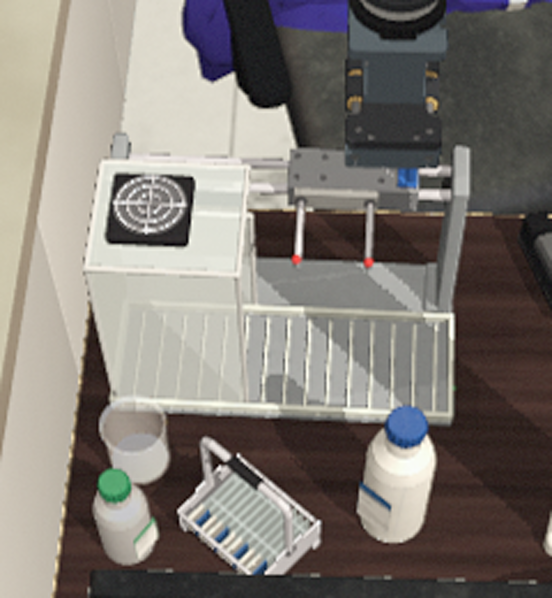

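View pics/t3.png

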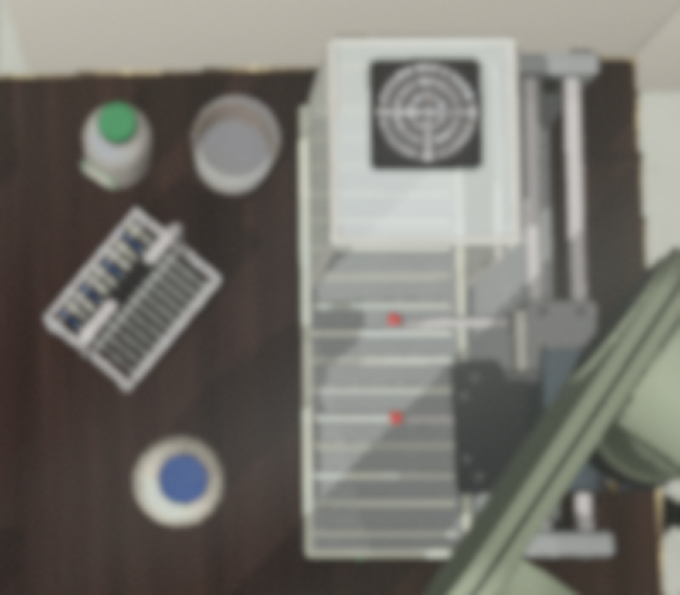

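```bash
cat > balls.py <<'E'
from h import *
import sys
def red(f,box):
    im=f['img'].astype(int); x0,y0,x1,y1=box
    m=((im[...,0]-np.maximum(im[...,1],im[...,2]))>70); mm=np.zeros_like(m); mm[y0:y1,x0:x1]=m[y0:y1,x0:x1]
    n,l,st,c=cv2.connectedComponentsWithStats(mm.astype(np.uint8))
    w=im[...,0]-np.maximum(im[...,1],im[...,2])
    r=[]
    for i in range(1,n):
        if st[i,4]>=3:
            ys,xs=np.nonzero(l==i);ww=w[ys,xs];r.append((round(float((xs*ww).sum()/ww.sum()),2),round(float((ys*ww).sum()/ww.sum()),2),int(st[i,4])))
    return r
E
python3 - <<'E'
from balls import *
f=grab('top');g=grab('side')
r=sorted(red(f,(370,150,440,300)),key=lambda t:t[1]); q=sorted(red(g,(310,140,420,200)),key=lambda t:t[0]); print(r,q)
if len(r)==2 and len(q)==2:
    for i in range(2): print(tri([(f,r[i][:2]),(g,q[i][:2])]))
E
```

```text
[(395.49, 248.5, 4), (396.3, 277.34, 3)] [(338.35, 172.31, 13), (369.87, 173.52, 15)]
(array([ 493.05587767, -209.7099784 ,  203.39417373]), [np.float64(0.2219820316001025), np.float64(0.22198203160018037)])
(array([ 430.80400522, -209.04120159,  203.05919011]), [np.float64(0.22434301563058354), np.float64(0.22434301563044465)])
```

Request:
{"api": "arm_command", "payload": {
  "deltas": [
    [0, [6, 0, 0], 0],
    [0, [8, 0, 40], 0],
    [0, [8, 0, 80], 0],
    [0.4, [20, 35, 85], -0.1],
    [0.8, [35, 75, 85], -0.2],
    [0.8, [50, 115, 85], -0.3],
    [0.8, [65, 155, 85], -0.4],
    [0.8, [80, 195, 85], -0.5],
    [0.8, [95, 235, 85], -0.6],
    [0.8, [114, 273, 80], -0.7],
    [0.8, [114, 273, 75], -0.715],
    [0.8, [114, 273, 75], -0.715],
    [0.8, [114, 273, 75], -0.715]
  ]
}}

```text
time_s: 5.85
ee_pos: [530.6, -42.1, 304.8]
ee_rot: [75.1, 89.9, -145.7]
force: [-0.1, -0.2, 0.1]
gripper_width: 72.3
```

Run:
```python
from h import *
s=env.state(); print(s['time_s'],s['ee_pos'],s['ee_rot'],s['qpos'],s['force'])
f=grab('wrist');save(f,'w2.png'); g=grab('side');save(g,'s4.png',(210,60,450,320),2.3)
import pickle; pickle.dump(f,open('w2.pkl','wb'))
y=np.radians(-41)
d=np.array([np.cos(y),np.sin(y),0])
print(proj(f,[np.array([531,-41,128])+k*d for k in(-50,-18,0,18,50)]))
print(proj(g,[np.array([531,-41,128])+k*d for k in(-50,-18,0,18,50)]))
for n in ['rack_handle','tall_bottle_center','small_bottle_center','beaker_center']:print(n,[(d['conf'],d['centre']) for d in cams.silhouettes(f,n)][:1])
```

```text
5.85 [530.62842188 -42.11116095 304.79495072] [  75.12086718   89.93950408 -145.7324178 ] [-5.75174557e+00  1.21307820e+01  8.67717171e+01 -3.93710378e-02
  8.11438323e+01  1.25107616e+02] [-0.07441518 -0.17609538  0.05583568]
[[317.56650825 274.57845587]
 [317.57720907 242.36808763]
 [317.5877949  223.53986922]
 [317.60191685 204.29784896]
 [317.63613045 169.36121484]]
[[334.69625984 280.82743419]
 [322.70933024 270.71182245]
 [316.06052119 265.10098021]
 [309.47800366 259.54608051]
 [297.9363775  249.80625447]]
rack_handle [(0.92, [319.4, 220.0])]
tall_bottle_center [(0.64, [390.9, 266.2])]
small_bottle_center [(0.78, [246.9, 141.2])]
beaker_center [(0.64, [307.6, 90.4])]
```

View pics/w2.png

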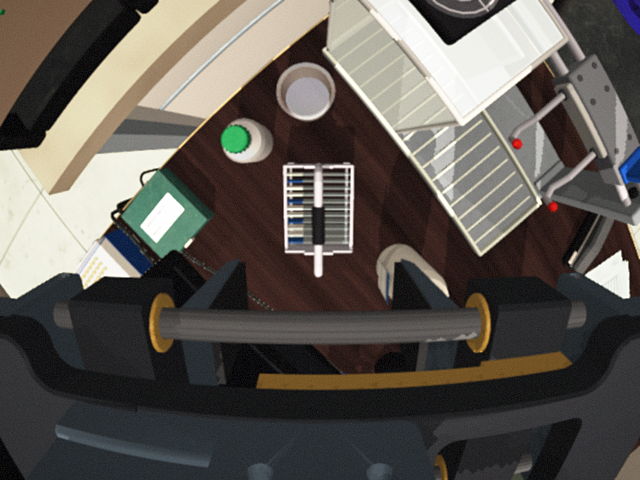

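View pics/s4.png

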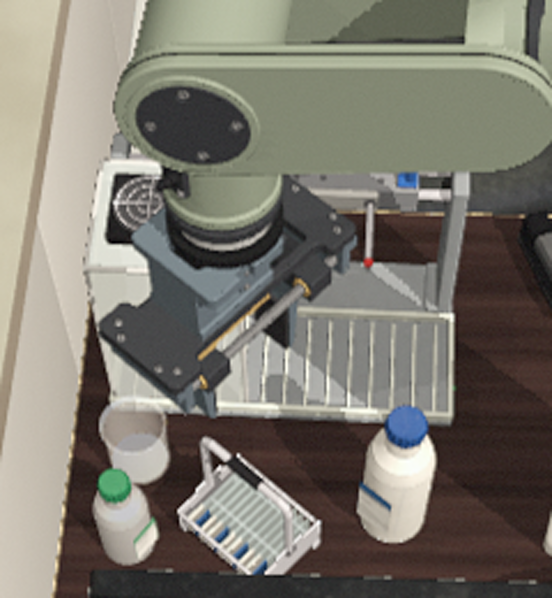

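Request:
{"api": "arm_command", "payload": {
  "deltas": [
    [0.8, [-1, 2, -40], 0],
    [0.8, [-1, 2, -80], 0],
    [0.8, [-1, 2, -115], 0],
    [0.8, [-1, 2, -145], 0],
    [0.8, [-1, 2, -170], 0],
    [0.8, [-1, 2, -185], 0],
    [0.8, [-1, 2, -185], 0],
    [0.8, [-1, 2, -185], 0]
  ],
  "grip_force": 25
}}

```text
time_s: 6.95
ee_pos: [530.2, -39.7, 120.5]
ee_rot: [-154.6, 90.0, -15.5]
force: [0.0, 0.0, 0.7]
gripper_width: 73.3
```

Run:
```python
from h import *
s=env.state(); print(s['time_s'],s['ee_pos'],s['ee_rot'],s['force'])
f=grab('wrist');save(f,'w3.png'); g=grab('side');save(g,'s5.png',(210,60,450,320),2.3)
```

```text
6.95 [530.20125891 -39.74094391 120.48901975] [-154.58824123   89.96507069  -15.47725837] [0.00749351 0.0263726  0.70821108]
```

View pics/w3.png

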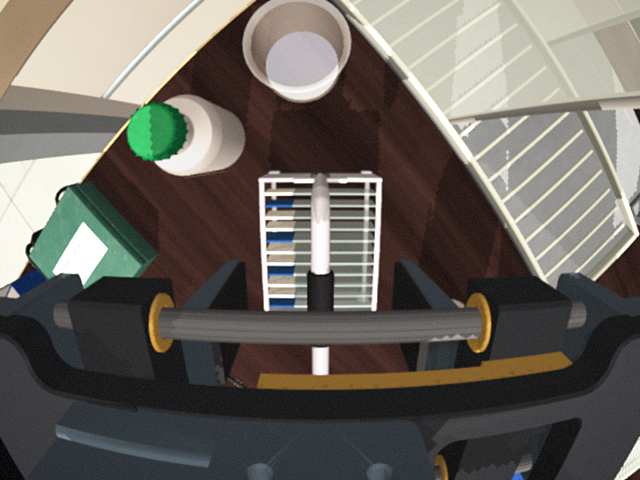

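View pics/s5.png

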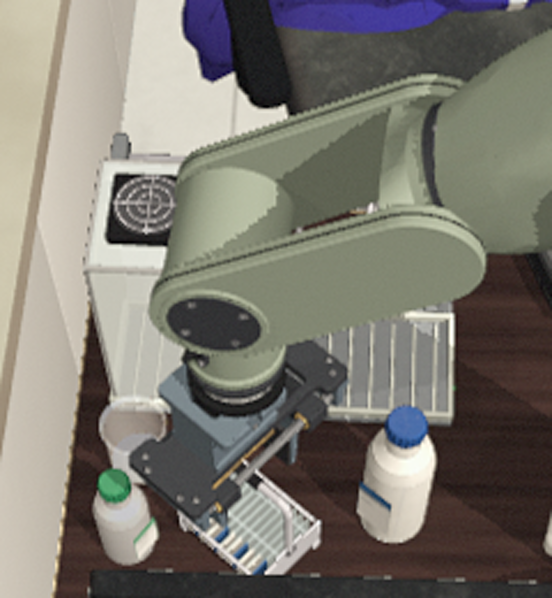

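Request:
{"api": "arm_command", "payload": {
  "deltas": [
    [0, [0, 0, 0], 0],
    [0, [0, 0, 0], 0],
    [0, [0, 0, 0], 0],
    [0, [0, 0, 0], 0],
    [0, [0, 0, 0], 0],
    [0, [0, 0, 0], 0],
    [0, [0, 0, 8], 0],
    [0, [0, 0, 20], 0],
    [0, [0, 0, 20], 0],
    [0, [0, 0, 20], 0]
  ],
  "grip_force": 30
}}

```text
time_s: 8.05
ee_pos: [530.3, -39.9, 142.3]
ee_rot: [-167.2, 89.9, -28.1]
force: [-2.9, -1.4, 10.0]
gripper_width: 7.1
```

Run:
```python
from h import *
s=env.state(); print(s['time_s'],s['ee_pos'],s['ee_rot'],s['force'],s['torque'],s['gripper_width'])
f=grab('wrist');save(f,'w4.png'); g=grab('side');save(g,'s6.png',(210,60,450,320),2.3)
y=np.radians(-41)
d=np.array([np.cos(y),np.sin(y),0])
p=s['ee_pos']+np.array([0,0,8])
print(proj(f,[p+k*d for k in(-18,0,18,40)]))
```

```text
8.05 [530.27418138 -39.85436966 142.30497021] [-167.23414371   89.85933562  -28.0804325 ] [-2.91007782 -1.35376829  9.97406328] [-0.13890199  0.6617285   0.03306986] 7.086408689067088
[[318.51200064 343.3325941 ]
 [318.54617543 308.70154528]
 [318.58908723 270.79077464]
 [318.65462233 220.61904599]]
```

View pics/w4.png

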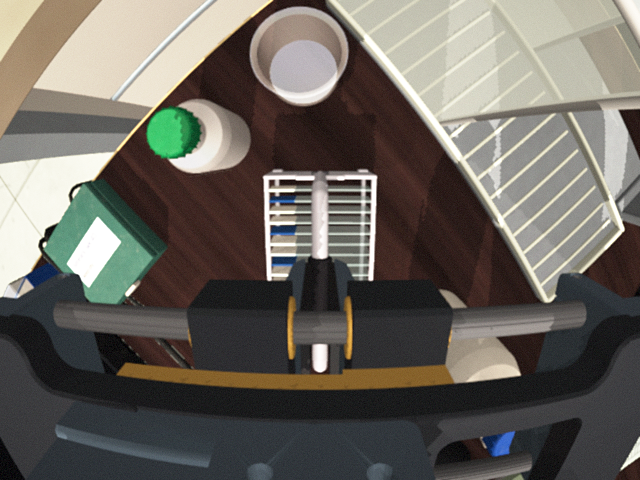

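View pics/s6.png

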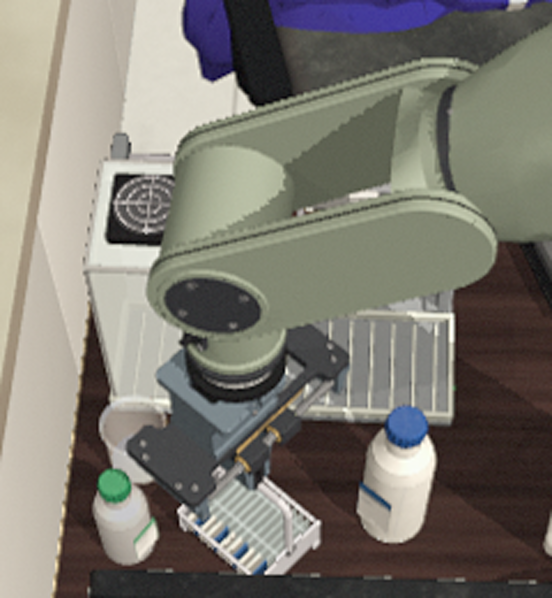

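Request:
{"api": "arm_command", "payload": {
  "deltas": [
    [0.4, [0, 0, 0], 0],
    [0.4, [0, 0, 0], 0],
    [0.4, [0, 0, 0], 0],
    [0.4, [0, 0, 0], 0],
    [0.4, [0, 0, -10], 0],
    [0.4, [0, 0, -20], 0],
    [0.4, [0, 0, -20], 0],
    [0.4, [0, 0, -20], 0]
  ],
  "grip_force": 30
}}

```text
time_s: 8.95
ee_pos: [529.4, -39.4, 119.2]
ee_rot: [37.3, 89.9, 176.5]
force: [0.9, 0.1, 0.5]
gripper_width: 36.6
```

Run:
```python
from h import *
s=env.state(); print(s['time_s'],s['ee_pos'],s['ee_rot'],s['force'],s['torque'],s['gripper_width'])
f=grab('wrist');save(f,'w5.png')
y=np.radians(-41)
d=np.array([np.cos(y),np.sin(y),0])
p=s['ee_pos']+np.array([0,0,8])
print(proj(f,[p+k*d for k in(-18,0,18,40,50)]))
```

```text
8.95 [529.44591982 -39.35980333 119.20614635] [ 37.34234329  89.90586668 176.48016324] [0.90509487 0.10678002 0.54801765] [ 0.08676548  0.00493945 -0.00830941] 36.62823659984005
[[318.54886135 343.36727333]
 [318.57209988 308.82046831]
 [318.60300758 270.97334336]
 [318.65263218 220.83571479]
 [318.67972482 196.96796092]]
```

View pics/w5.png

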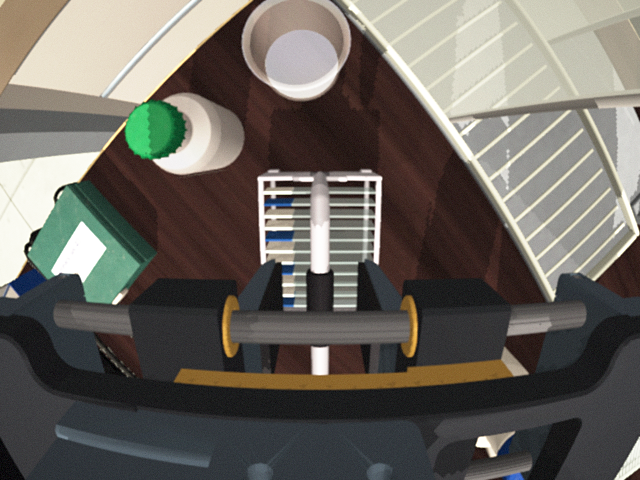

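Request:
{"api": "arm_command", "payload": {
  "deltas": [
    [0, [0, 0, 0], 0],
    [0, [0, 0, 0], 0],
    [0, [0, 0, 0], 0],
    [0, [0, 0, 0], 0],
    [0, [0, 0, 0], 0],
    [0, [0, 0, 0], 0],
    [0, [0, 0, 0], 0],
    [0, [0, 0, 0], 0]
  ],
  "grip_force": 30
}}

```text
time_s: 9.8
ee_pos: [529.8, -39.6, 120.1]
ee_rot: [132.5, 90.0, -88.3]
force: [-0.4, -2.4, 2.3]
gripper_width: 10.9
```

Request:
{"api": "arm_command", "payload": {
  "deltas": [
    [0, [0, 0, 10], 0],
    [0, [0, 0, 25], 0],
    [0, [0, 0, 50], 0],
    [0, [0, 0, 80], 0],
    [0, [0, 0, 110], 0],
    [0, [0, 0, 140], 0],
    [0, [0, 0, 165], 0],
    [0, [0, -5, 182], 0.05],
    [0, [-10, -20, 185], 0.15],
    [0, [-20, -35, 185], 0.25],
    [0, [-30, -50, 185], 0.35],
    [0, [-40, -65, 185], 0.45],
    [0, [-50, -80, 185], 0.55],
    [0, [-60, -95, 185], 0.65],
    [0, [-68, -110, 185], 0.7],
    [0, [-68, -110, 185], 0.7],
    [0, [-68, -110, 185], 0.7]
  ]
}}

```text
time_s: 11.5
ee_pos: [461.8, -149.1, 305.0]
ee_rot: [-98.6, 89.9, 80.5]
force: [0.1, 0.7, -2.9]
gripper_width: 11.1
```

Run:
```python
from balls import *
s=env.state(); print(s['time_s'],s['ee_pos'],s['ee_rot'],s['force'],s['torque'],s['gripper_width'])
f=grab('wrist');save(f,'w6.png');  g=grab('side');save(g,'s7.png',(210,60,450,320),2.3)
R=red(f,(0,0,640,480));Q=red(g,(310,140,420,200));print(R,Q)
d=np.array([1,-0.0125,0])
p=s['ee_pos']+np.array([0,0,8])
print(proj(f,[p+k*d for k in(-18,0,18,40,50)]))
seat=np.array([461.7,-229.4,186]); print('balls pred',proj(f,[seat+31*d+[0.2,20,17.5],seat-31*d+[0.2,20,17.5]]))
```

```text
11.5 [ 461.79268575 -149.0508237   304.98793884] [-98.63307494  89.94333579  80.5192591 ] [ 0.05093066  0.72869964 -2.94430819] [-5.75619009e-05 -7.66438351e-03  1.72256961e-02] 11.129709570135311
[(401.21, 202.91, 109), (396.47, 279.0, 4), (128.51, 348.5, 18)] []
[[319.31606443 342.93025095]
 [319.18280955 308.3132182 ]
 [319.04033367 270.40493143]
 [318.85718815 220.21575607]
 [318.77224077 196.33628939]]
balls pred [[403.02549399 201.15894943]
 [398.67509853 282.08236911]]
```

View pics/w6.png

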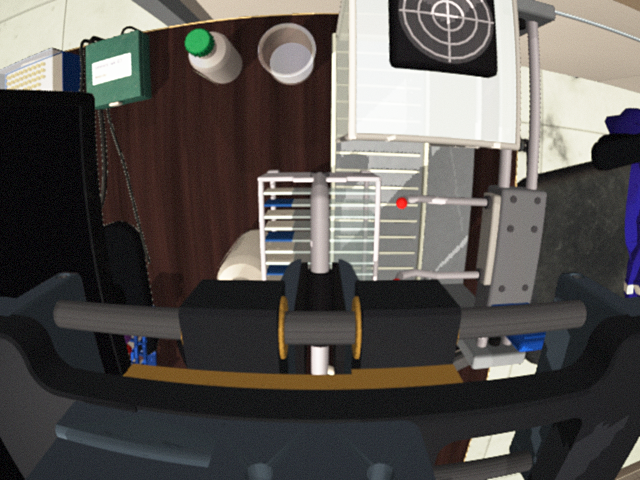

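View pics/s7.png

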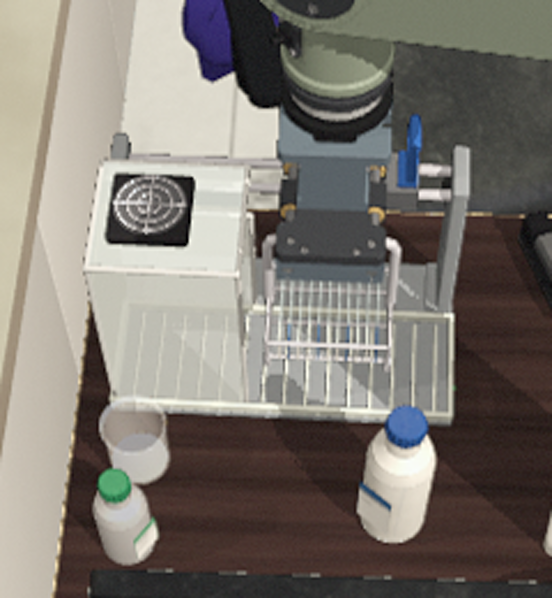

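Request:
{"api": "arm_command", "payload": {
  "deltas": [
    [0, [-1, -4, -20], 0],
    [0, [-1, -4, -45], 0],
    [0, [-1, -4, -65], 0],
    [0, [-1, -4, -80], 0],
    [0, [-1, -4, -85], 0],
    [0, [-1, -4, -85], 0],
    [0, [-1, -12, -85], 0],
    [0, [-1, -24, -85], 0],
    [0, [-1, -36, -85], 0],
    [0, [-1, -48, -85], 0],
    [0, [-1, -60, -85], 0],
    [0, [-1, -70, -85], 0],
    [0, [-1, -77, -85], 0],
    [0, [-1, -79, -85], 0],
    [0, [-1, -79, -85], 0],
    [0, [-1, -79, -85], 0]
  ]
}}

```text
time_s: 13.2
ee_pos: [460.8, -228.1, 219.9]
ee_rot: [-63.3, 90.0, 115.9]
force: [-0.0, 0.5, -3.1]
gripper_width: 11.3
```

Run:
```python
from balls import *
s=env.state(); print(s['time_s'],s['ee_pos'],s['ee_rot'],s['force'],s['torque'],s['gripper_width'])
f=grab('wrist');save(f,'w7.png');  g=grab('side');save(g,'s8.png',(270,100,430,240),4)
R=red(f,(0,0,640,480));Q=red(g,(310,140,420,200));print(R,Q)
d=np.array([1,-0.0125,0])
seat=np.array([460.7,-228.3,186]); print('balls pred',proj(f,[seat+31*d+[0.2,20,17.5],seat-31*d+[0.2,20,17.5]]),proj(g,[seat+31*d+[0.2,20,17.5],seat-31*d+[0.2,20,17.5]]))
```

```text
13.2 [ 460.75986901 -228.0831689   219.94119973] [-63.33173255  89.97759402 115.92389893] [-0.03948225  0.45304939 -3.07449851] [-0.00620726  0.04753797 -0.02179396] 11.326988580864706
[(277.46, 229.28, 233)] [(338.07, 173.22, 6), (369.81, 174.27, 6)]
balls pred [[278.46313968 228.68720343]
 [282.78039742 340.6969198 ]] [[339.02587188 172.73897121]
 [370.44278538 173.89003288]]
```

View pics/w7.png

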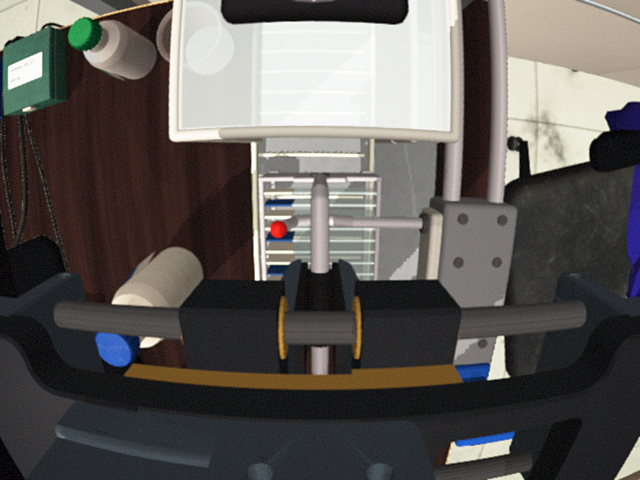

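View pics/s8.png

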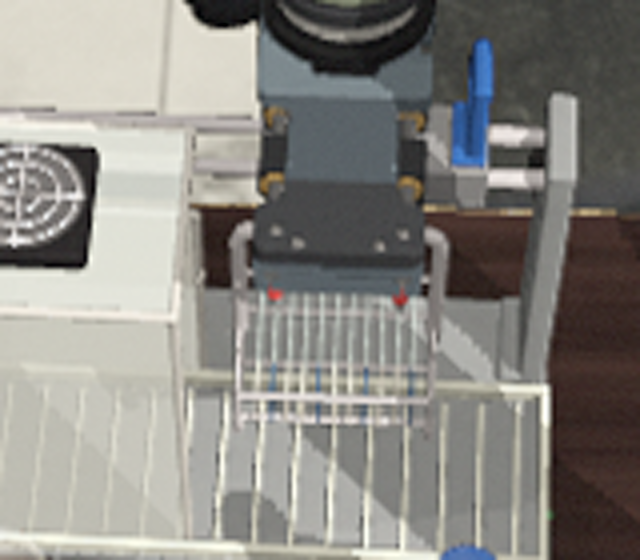

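Request:
{"api": "arm_command", "payload": {
  "deltas": [
    [0, [0, 0, -8], 0],
    [0, [0, 0, -16], 0],
    [0, [0, 0, -24], 0],
    [0, [0, 0, -30], 0],
    [0, [0, 0, -35], 0],
    [0, [0, 0, -38], 0],
    [0, [0, 0, -40], 0],
    [0, [0, 0, -41], 0],
    [0, [0, 0, -41], 0],
    [0, [0, 0, -41], 0]
  ]
}}

```text
time_s: 14.3
ee_pos: [460.9, -228.5, 179.2]
ee_rot: [146.7, 90.0, -34.1]
force: [0.5, 0.8, -2.4]
gripper_width: 11.1
```

Run:
```python
from balls import *
s=env.state(); print(s['time_s'],s['ee_pos'],s['ee_rot'],s['force'],s['torque'],s['gripper_width'])
f=grab('wrist');save(f,'w8.png');  g=grab('side');save(g,'s9.png',(270,100,430,240),4)
print(red(g,(310,140,420,200)))
```

```text
14.3 [ 460.94889887 -228.50519703  179.20541883] [146.70932992  89.96756769 -34.05077749] [ 0.45257514  0.82495823 -2.41111465] [-0.00287557  0.00642025 -0.03086005] 11.126040421093723
[]
```

View pics/w8.png

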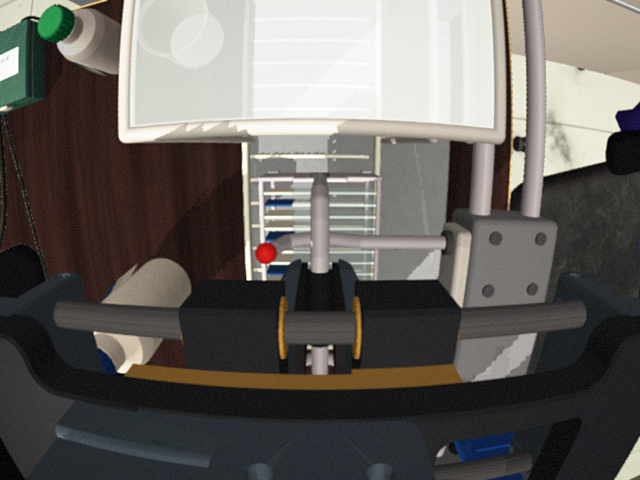

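View pics/s9.png

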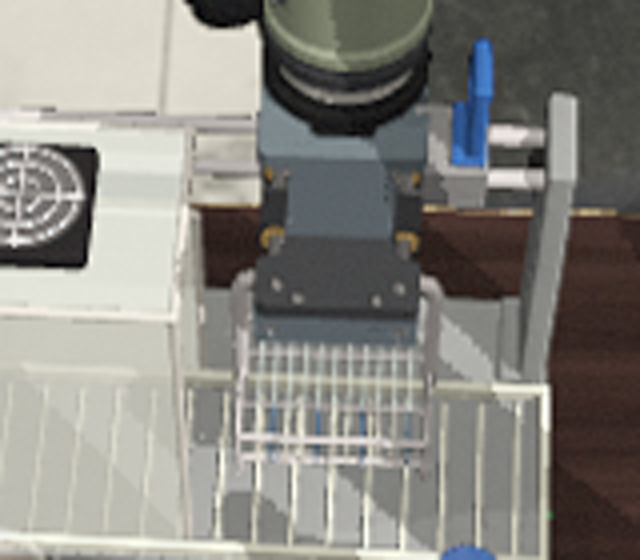

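Request:
{"api": "arm_command", "payload": {
  "deltas": [
    [0, [0, 0, -1], 0],
    [0, [0, 0, -2], 0],
    [0, [0, 0, -2], 0]
  ]
}}

```text
time_s: 14.7
ee_pos: [461.0, -228.6, 177.7]
ee_rot: [144.0, 89.9, -36.8]
force: [-0.6, 0.3, 2.8]
gripper_width: 11.2
```

Request:
{"api": "arm_command", "payload": {
  "deltas": [
    [0, [0, 0, 0.5], 0],
    [0.15, [0, 0, 0.5], 0],
    [0.25, [0, 0, 0.5], 0],
    [0.35, [0, 0, 0.5], 0],
    [0.4, [0, 0, 0.5], 0],
    [0.4, [0, 0, 0.5], 0],
    [0.4, [0, 0, 0.5], 0],
    [0.4, [0, 0, 0.5], 0]
  ]
}}

```text
time_s: 15.5
ee_pos: [460.9, -228.4, 177.5]
ee_rot: [110.2, 90.0, -70.6]
force: [0.7, -0.1, -1.0]
gripper_width: 36.2
```

Run:
```python
from balls import *
s=env.state(); print(s['time_s'],s['ee_pos'],s['ee_rot'],s['force'],s['torque'],s['gripper_width'])
f=grab('wrist');save(f,'w9.png');  g=grab('side');save(g,'s10.png',(270,100,430,240),4)
```

```text
15.5 [ 460.85199068 -228.40795861  177.48697659] [110.17394112  89.99326348 -70.5813327 ] [ 0.72845128 -0.08919465 -0.97647758] [ 0.00179427 -0.02641568 -0.02186101] 36.201625324858846
```

View pics/w9.png

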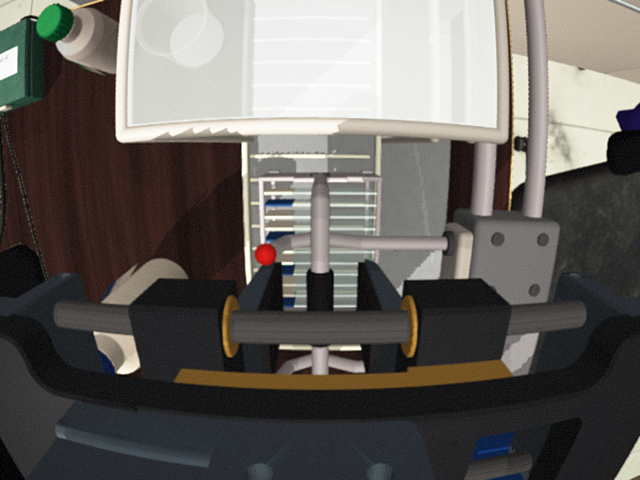

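View pics/s10.png

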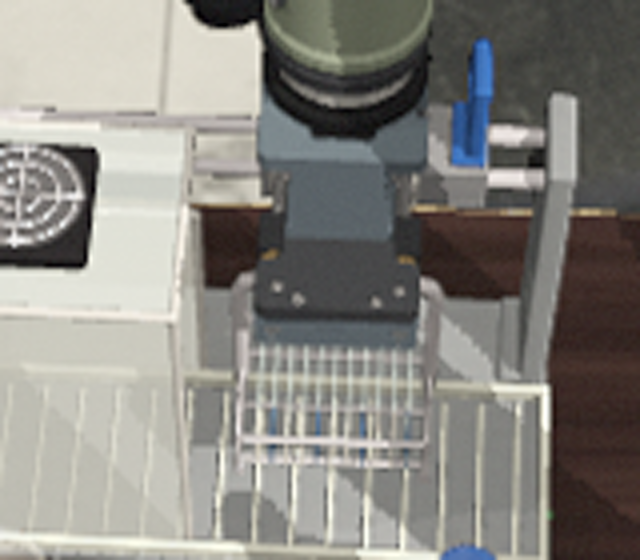

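Request:
{"api": "arm_command", "payload": {
  "deltas": [
    [0.4, [0, 0, 10], 0],
    [0.4, [0, 0, 25], 0],
    [0.4, [0, 0, 50], 0],
    [0.4, [0, 0, 90], 0],
    [0.4, [0, 0, 130], 0],
    [0.4, [0, 0, 150], 0],
    [0.4, [0, 0, 150], 0]
  ]
}}

```text
time_s: 16.3
ee_pos: [462.2, -229.1, 331.7]
ee_rot: [152.7, 89.5, -28.0]
force: [0.5, 0.2, 0.1]
gripper_width: 36.3
```

Run:
```python
from balls import *
import pickle
s=env.state(); print(s['time_s'],s['ee_pos'],s['force'])
f=grab('wrist');save(f,'w10.png');  g=grab('side');save(g,'s11.png',(270,100,430,240),4)
t=grab('top');save(t,'t4.png',(280,155,480,330),3.4)
pickle.dump((f,g,t),open('f1.pkl','wb'))
seat=np.array([460.8,-228.4,186]);
print(proj(f,[seat+[k,-.0125*k,0] for k in(-18,0,18,40)]),proj(g,[seat+[k,-.0125*k,0] for k in(-18,0,18,40)]))
d=np.array([1,-0.0125,0]);print('balls',red(f,(0,0,640,480)),proj(f,[seat+31*d+[0.2,20,17.5],seat-31*d+[0.2,20,17.5]]))
```

```text
16.3 [ 462.17461482 -229.12506267  331.69185998] [0.46761307 0.15463098 0.14703778]
[[317.78768273 253.75798052]
 [317.73026091 233.25900872]
 [317.67490397 212.22188214]
 [317.61087212 185.95231116]] [[363.78801849 170.60307134]
 [354.84536469 170.2769664 ]
 [345.91174855 169.95119103]
 [335.00513779 169.55346797]]
balls [(291.5, 200.44, 92), (292.5, 275.1, 74)] [[292.04508742 199.85073439]
 [293.50072881 274.98654835]]
```

View pics/w10.png

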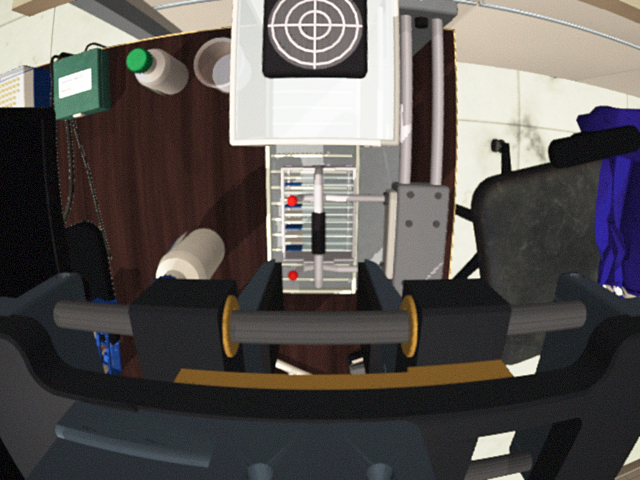

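View pics/s11.png

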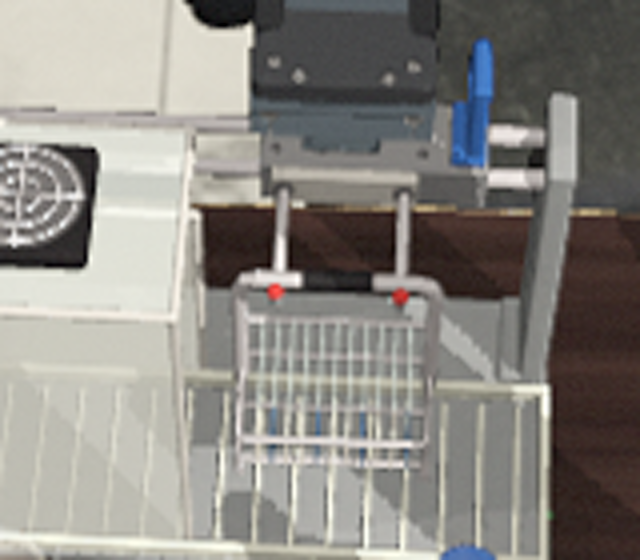

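Request:
{"api": "arm_command", "payload": {
  "deltas": [
    [0, [-10, -10, 0], 0],
    [0, [-40, -35, 0], 0],
    [0, [-75, -65, 0], 0],
    [0, [-103, -86, 0], 0],
    [0, [-103, -86, 0], 0],
    [0, [-103, -86, 0], 0],
    [0, [-103, -86, -30], 0],
    [0, [-103, -86, -60], 0],
    [0, [-103, -86, -85], 0],
    [0, [-103, -86, -98], 0],
    [0, [-103, -86, -98], 0],
    [0, [-103, -86, -98], 0]
  ]
}}

```text
time_s: 17.65
ee_pos: [358.5, -314.1, 229.5]
ee_rot: [-79.3, 90.0, 100.0]
force: [-0.1, 0.2, 0.7]
gripper_width: 0.4
```

Run:
```python
from balls import *
s=env.state(); print(s['time_s'],s['ee_pos'],s['ee_rot'],s['force'],s['gripper_width'])
g=grab('side');save(g,'s12.png',(270,60,450,240),3.3)
t=grab('wrist');save(t,'w11.png')
```

```text
17.65 [ 358.52044677 -314.06465811  229.52525093] [-79.2746257   89.98721942 100.04108612] [-0.05159489  0.23001858  0.72281165] 0.44431859576783617
```

View pics/s12.png

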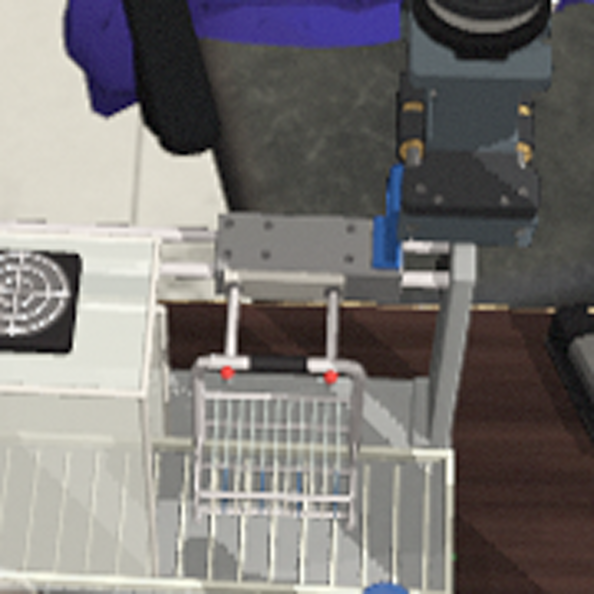

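View pics/w11.png

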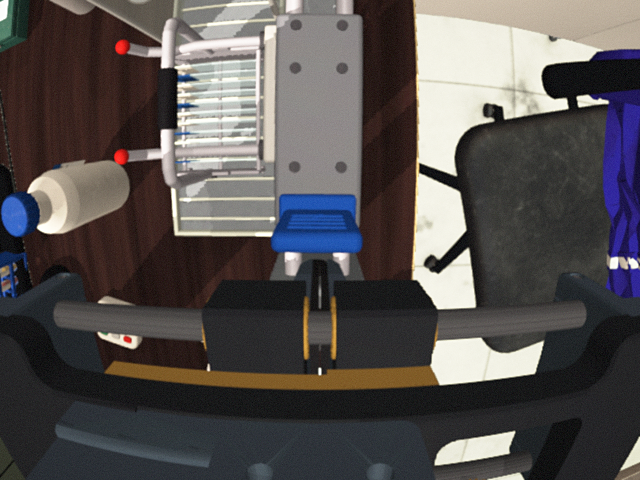

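Request:
{"api": "arm_command", "payload": {
  "deltas": [
    [0, [4, 0, 0], 0],
    [0, [8, 0, 0], 0],
    [0, [10, 0, 0], 0],
    [0, [11, 0, 0], 0],
    [0, [12, 0, 0], 0],
    [0, [13, 0, 0], 0],
    [0, [14, 0, 0], 0],
    [0, [15, 0, 0], 0],
    [0, [16, 0, 0], 0],
    [0, [18, 0, 0], 0],
    [0, [20, 0, 0], 0],
    [0, [23, 0, 0], 0],
    [0, [26, 0, 0], 0],
    [0, [29, 0, 0], 0],
    [0, [32, 0, 0], 0],
    [0, [35, 0, 0], 0],
    [0, [38, 0, 0], 0],
    [0, [41, -1, 0], 0],
    [0, [44, -1, 0], 0],
    [0, [46, -1, 0], 0]
  ]
}}

```text
time_s: 19.75
ee_pos: [404.1, -315.1, 229.3]
ee_rot: [-76.2, 90.0, 103.1]
force: [-2.0, 0.3, 1.3]
gripper_width: 0.3
```

Run:
```python
from balls import *
s=env.state(); print(s['time_s'],s['ee_pos'],s['force'],s['torque'])
g=grab('side');save(g,'s13.png',(250,60,430,240),3.3)
t=grab('wrist');save(t,'w12.png'); print(red(g,(250,120,420,200)))
```

```text
19.75 [ 404.06458947 -315.05499093  229.32975654] [-1.97601623  0.31214746  1.33946573] [0.1431474  0.30282415 0.03773856]
[(321.59, 171.58, 12), (353.02, 173.09, 12)]
```

View pics/s13.png

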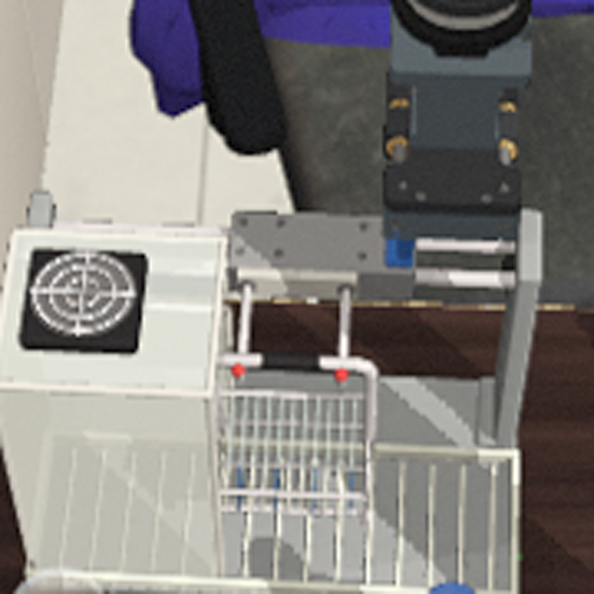

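View pics/w12.png

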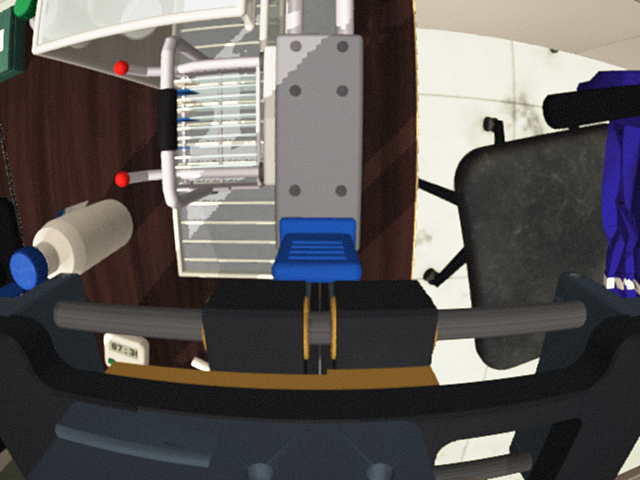

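Request:
{"api": "arm_command", "payload": {
  "deltas": [
    [0, [2, 0, 0], 0],
    [0, [4, 0, 0], 0],
    [0, [7, 0, 0], 0],
    [0, [10, 0, 0], 0],
    [0, [13, 0, 0], 0],
    [0, [16, 0, 0], 0],
    [0, [19, 0, 0], 0],
    [0, [22, 0, 0], 0],
    [0, [25, 0, 0], 0],
    [0, [28, 0, 0], 0],
    [0, [31, 0, 0], 0],
    [0, [34, 0, 0], 0],
    [0, [37, 0, 0], 0],
    [0, [40, -1, 0], 0],
    [0, [43, -1, 0], 0],
    [0, [46, -1, 0], 0],
    [0, [49, -1, 0], 0],
    [0, [52, -1, 0], 0],
    [0, [54, -1, 0], 0],
    [0, [55, -1, 0], 0]
  ]
}}

```text
time_s: 21.85
ee_pos: [459.1, -316.3, 229.4]
ee_rot: [-54.9, 90.0, 124.3]
force: [-1.5, 0.4, -0.0]
gripper_width: 0.7
```

Run:
```python
from balls import *
s=env.state(); print(s['time_s'],s['ee_pos'],s['force'],s['torque'])
g=grab('side');save(g,'s14.png',(230,60,410,240),3.3)
t=grab('top');save(t,'t5.png',(330,150,480,330),3.3)
```

```text
21.85 [ 459.06126046 -316.34736838  229.38771151] [-1.45217106  0.43454855 -0.00230723] [ 0.17338527  0.28018653 -0.0038097 ]
```

View pics/s14.png

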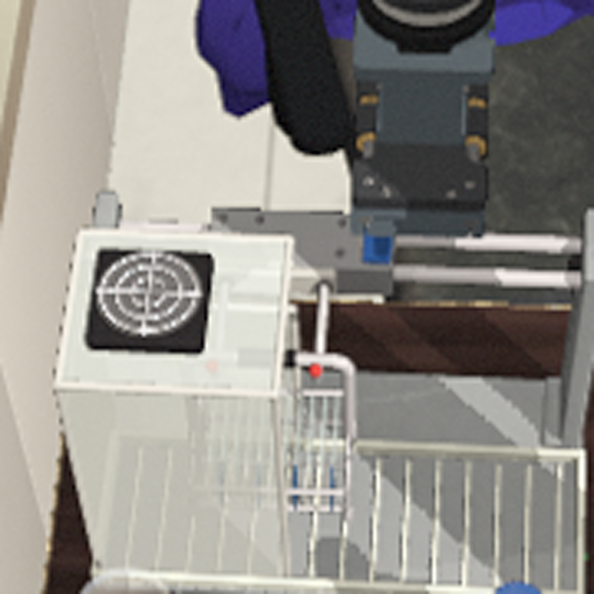

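View pics/t5.png

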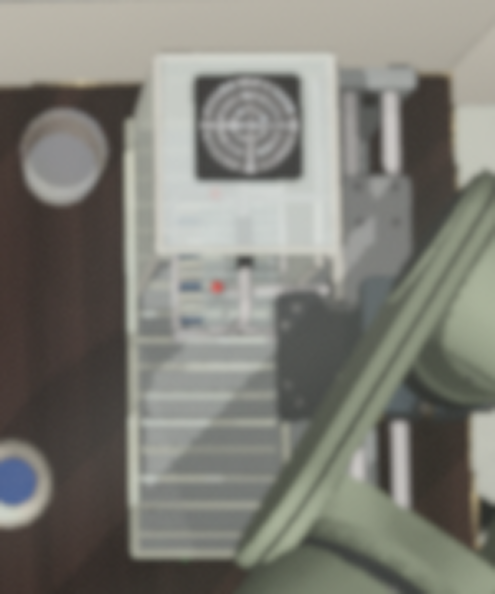

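Rack glides in level and clear of the walls; about 49 mm remain. I continue.

Request:
{"api": "arm_command", "payload": {
  "deltas": [
    [0, [2, 0, 0], 0],
    [0, [4, 0, 0], 0],
    [0, [7, 0, 0], 0],
    [0, [10, 0, 0], 0],
    [0, [13, 0, 0], 0],
    [0, [16, 0, 0], 0],
    [0, [19, 0, 0], 0],
    [0, [22, 0, 0], 0],
    [0, [25, 0, 0], 0],
    [0, [28, 0, 0], 0],
    [0, [31, 0, 0], 0],
    [0, [33, 0, 0], 0],
    [0, [35, -1, 0], 0],
    [0, [37, -1, 0], 0],
    [0, [39, -1, 0], 0],
    [0, [40, -1, 0], 0],
    [0, [41, -1, 0], 0],
    [0, [42, -1, 0], 0],
    [0, [43, -1, 0], 0],
    [0, [44, -1, 0], 0]
  ]
}}

```text
time_s: 23.95
ee_pos: [502.8, -317.4, 229.4]
ee_rot: [-32.3, 90.0, 146.9]
force: [-1.6, 1.1, -1.2]
gripper_width: 0.7
```

Request:
{"api": "arm_command", "payload": {
  "deltas": [
    [0, [1, 0, 0], 0],
    [0, [2, 0, 0], 0],
    [0, [3, 0, 0], 0],
    [0, [3, 0, 0], 0]
  ]
}}

```text
time_s: 24.35
ee_pos: [506.1, -317.5, 229.5]
ee_rot: [133.2, 90.0, -47.6]
force: [-0.3, 0.3, -1.0]
gripper_width: 0.4
```

Request:
{"api": "arm_command", "payload": {
  "deltas": [
    [0, [1, 0, 0], 0],
    [0, [2, 0, 0], 0],
    [0, [2, 0, 0], 0]
  ]
}}

```text
time_s: 24.65
ee_pos: [507.9, -317.6, 229.5]
ee_rot: [100.6, 90.0, -80.2]
force: [-1.7, 0.1, -1.1]
gripper_width: 0.3
```

Request:
{"api": "arm_command", "payload": {
  "deltas": [
    [0, [1, 0, 0], 0],
    [0, [2, 0, 0], 0],
    [0, [2, 0, 0], 0]
  ]
}}

```text
time_s: 24.95
ee_pos: [507.9, -317.6, 229.5]
ee_rot: [1.7, 89.8, -179.1]
force: [-7.4, 0.4, 1.1]
gripper_width: 0.8
```

Request:
{"api": "arm_command", "payload": {
  "deltas": [
    [0, [1, 0, 0], 0],
    [0, [1, 0, 0], 0],
    [0, [1, 0, 0], 0]
  ]
}}

```text
time_s: 25.25
ee_pos: [508.0, -317.5, 229.6]
ee_rot: [0.4, 89.6, 179.6]
force: [-8.8, -0.2, 3.2]
gripper_width: 0.5
```

Run:
```python
from balls import *
s=env.state(); print(s['time_s'],s['ee_pos'],s['force'],s['torque'])
g=grab('side');save(g,'s15.png',(230,60,410,240),3.3)
t=grab('wrist');save(t,'w13.png')
```

```text
25.25 [ 507.96797557 -317.54917594  229.56117995] [-8.82283016 -0.18282732  3.24045307] [-0.02813981  1.52888401 -0.05406576]
```

View pics/s15.png

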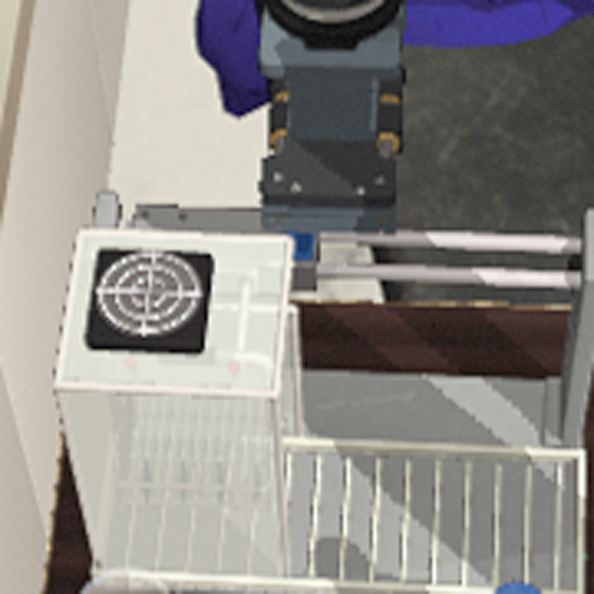

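View pics/w13.png

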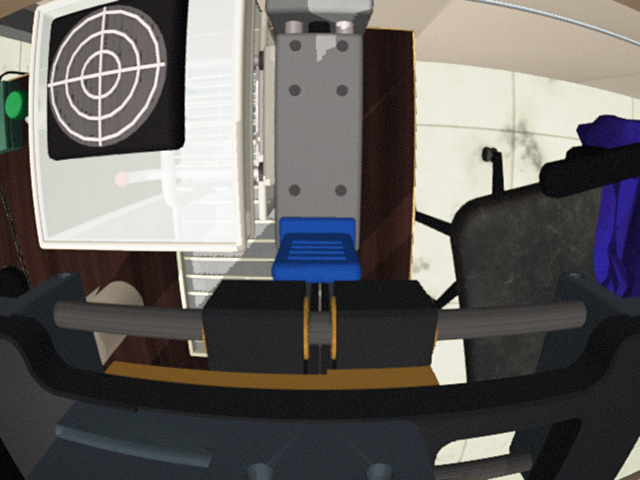

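Request:
{"api": "arm_command", "payload": {
  "deltas": [
    [0, [-4, 0, 0], 0],
    [0, [-12, 0, 0], 0],
    [0, [-25, 0, 0], 0],
    [0, [-30, 0, 20], 0],
    [0, [-40, 0, 60], 0],
    [0, [-60, 0, 90], 0],
    [0, [-100, 0, 100], 0],
    [0, [-140, 0, 100], 0],
    [0, [-160, 0, 100], 0],
    [0, [-160, 0, 100], 0],
    [0, [-160, 0, 100], 0]
  ]
}}

```text
time_s: 26.45
ee_pos: [351.2, -317.6, 329.5]
ee_rot: [166.5, 89.9, -14.3]
force: [0.3, -0.1, -0.2]
gripper_width: 0.3
```

Run:
```python
from balls import *
s=env.state(); print(s['time_s'],s['ee_pos'],s['force'])
g=grab('side');save(g,'s16.png',(230,60,410,240),3.3)
t=grab('wrist');save(t,'w14.png');u=grab('top');save(u,'t6.png',(330,150,480,330),3.3)
d=np.array([1,-0.0125,0])
# inner stop prediction: dryer origin +150
for c in (140,150):
    st=np.array([447.7+c,-227.5-.0125*c,186]);print(c,proj(g,[st+31*d+[0,20,17.5],st-31*d+[0,20,17.5],st+[-67,-87,67]]),proj(u,[st+31*d+[0,20,17.5],st-31*d+[0,20,17.5],st+[-67,-87,67]]))
for n in ['tall_bottle_center','small_bottle_center','beaker_center']:
    for f in(g,u):print(n,[(d['conf'],d['centre']) for d in cams.silhouettes(f,n)][:1])
```

```text
26.45 [ 351.16213587 -317.56742886  329.53864063] [ 0.26732913 -0.14069327 -0.24035622]
140 [[275.09190815 170.65869441]
 [306.28941184 171.80218198]
 [326.42414353 113.52111913]] [[393.20842695 191.22313159]
 [393.96149647 219.277645  ]
 [448.98313393 231.19349621]]
150 [[270.07038965 170.47463981]
 [301.25007761 171.61747438]
 [321.40781768 113.35402781]] [[393.08776598 186.72808203]
 [393.83945122 214.73102595]
 [448.80253952 226.42983719]]
tall_bottle_center [(0.56, [381.2, 270.7])]
tall_bottle_center [(0.56, [331.9, 298.2])]
small_bottle_center [(0.94, [263.8, 285.3])]
small_bottle_center [(0.56, [312.7, 196.3])]
beaker_center [(0.8, [272.6, 251.2])]
beaker_center [(0.93, [345.0, 198.3])]
```

View pics/s16.png

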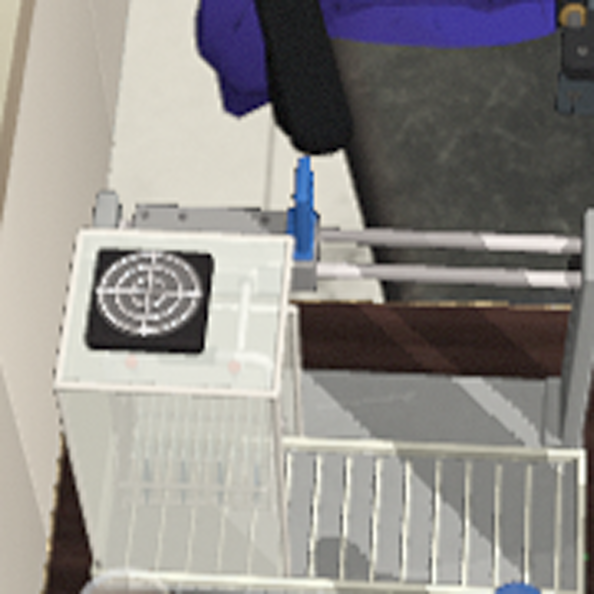

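View pics/t6.png

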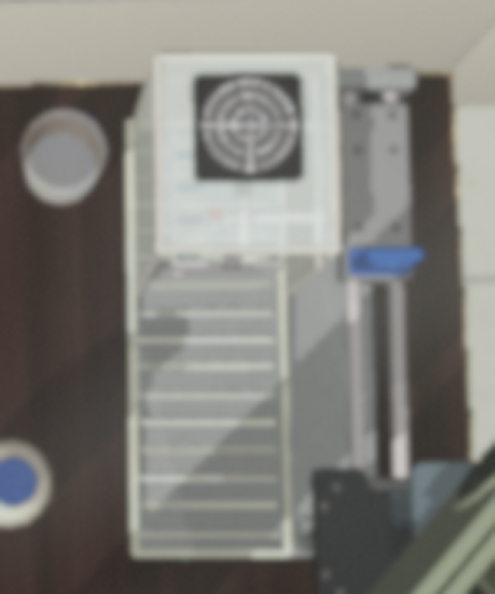

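View pics/w14.png

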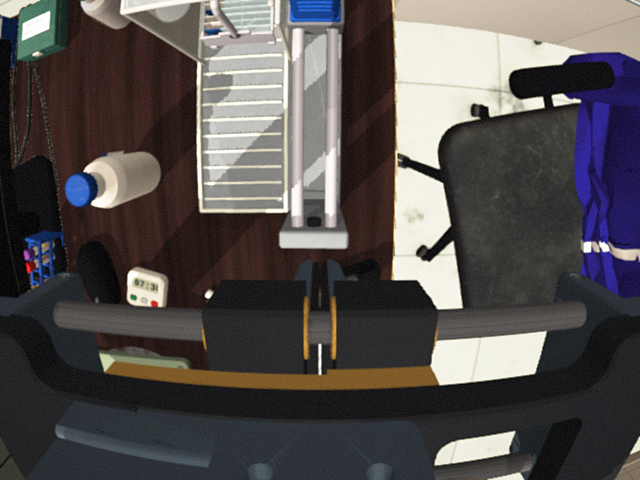

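Run:
```python
from workcell import env
print(env.state()['force']); print(env.job_done()); print(env.state()['time_s'])
```

```text
[-0.61674107  0.29631383  0.00614523]
the job is handed in; nothing more can be done
None
the job is handed in; nothing more can be done
```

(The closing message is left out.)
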